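Stack the desk organiser

ROBOT

A 6-joint arm with a two-finger parallel gripper is mounted at the origin on the work surface. World frame = base frame: x ahead of the robot, y to its left, z up, the work surface at z = 0. Lengths are in mm, angles in rad, forces in N, time in s.
With the tool pointing down it reaches from about 400 to 825 mm from the base axis. Payload 7 kg.
Tool frame: the origin (TCP) lies at the very end of the fingers, on their centre line; the grasp point (between the pads) lies 19 mm behind it (r.grasp_offset is the distance from the TCP to the grasp point, in mm); z points along the fingers, y is the line along which they close (so a half turn about z gives the same grasp; the last joint's range is limited). The gripper opens to 88 mm and grips with 3 to 60 N. Pads are 19 mm wide; open, the fingers measure 130 mm over their backs; the gripper's body (78 mm by 193 mm) begins 47 mm behind the grasp point.
Start: joints at [1.472, 0.359, 0.012, 0, -1.224, -0.288], TCP at [254.635, 625.105, 226.561] pointing down, gripper open.
Joint ranges: [-3.07, 3.07], [-1.43, 2.12], [-1.02, 1.25], [-3.03, 1.67], [-3.05, -0], [-3.03, 3.03]. Speed limits (rad/s): [2.39, 2.39, 3.01, 3.14, 3.14, 3.14].

INTERFACE

Orientations are given as a rotation vector (axis times angle).
In Python, from bench import r gives the robot as it stands.
- The arm moves only by the tool jog_arm, never from a script. Its argument "commands" is a list of rows, each an object of numbers: "grip": the finger opening in m, from 0 to 0.0876; "tx", "ty", "tz": the shift along the world's x, y, z in shares of 1000 mm (1.0 is 1000 mm); "yaw": the turn about the world's z in fractions of the full range, 1 being pi rad. A call has 1 to 20 rows; each row is the pose to reach, as a shift and turn from the pose commanded when the call began; what a row does not reach only later rows make up. A row lasts 1/8 s, in which the tool goes at most 62.5 mm and 10.7 degrees, less where a joint would pass 70% of its speed; a pose out of reach is approached as far as the arm can. Shift and turn numbers lie between -1 and 1, and a call with a number outside is refused. A call with a gripper value outside its range is refused whole. The fingers move at their own pace and stop on an object; "grip_force" is the grip in N (left out, the last holds). Time passes only in rows, so rows that repeat a pose let the fingers close. It gives the time, the measured TCP pose, the force, the opening and the grip force at its end, in the units of the state.
- r.get_state(): the state, without advancing time (a new reading comes with each control period).
- r.camera(name): name is "scene" or "top"; returns (picture, depth): 420x560x3 uint8, blue, green, red; 420x560 float32, mm along the optical axis (not along the pixel's ray), 0 where there is no reading.
- r.get_calibration(name): a dict with "mtx" (3x3 intrinsics, pixels), "dist" ([k1, k2, p1, p2, k3] as OpenCV has them; the pictures are not rectified), "world_to_cam" (4x4, takes a point from world to camera coordinates). Camera axes: x right, y up, looking along -z (the intrinsics and any distortion apply to the point x, -y, -z); pixel columns grow to the right and rows downward; lengths in mm; the calibration is good to about 2 mm. A picture is of the moment at which its call begins. get_calibration takes no time and is no camera call.
- r.close_job(): hands the job in; it is judged then, once.
Trained networks look in the newest picture that a camera, given by its name, has taken for a name from the list of things; names that differ only in an ending like _2 or _b are one class to them, and where a whole thing is asked for, a point or a joint stands for the part that bears it (a point fixed in the world has none). Each returns a list of dicts, best first, with "conf" (0 to 1); they miss things now and then, are a little off and sometimes report something else, mostly with a low value. They report only what shows in the picture. A call takes as long as a camera call. They do not tell look-alikes from the thing itself.
- r.spot_in(target, camera): "rect" ([left, top, right, bottom] in pixels, round what is visible of it).
- r.spot_point(target, camera): "position" ([column, row] in pixels: a listed point, or the origin of a listed thing).
The state is a dict: "time": time; "qpos": joint angles; "dq": joint speeds; "effort": joint torques, N m; "tcp_pos": TCP position; "tcp_rot": TCP orientation; "wrist_force": force on the tool from outside, world axes, zero at the start; "moment": the same for the moment, N m; "grip_width": opening from 0.0 (shut) to 1.0 (fully open); "grip_force": force on a finger pad.
Only numpy, scipy, OpenCV 4.12 (cv2) and the standard library are available. Lean on these libraries where they do the work, as an engineer would, in place of code of your own. Each camera call takes 0.05 s, during which the arm holds its last target. There are 200 camera calls.

TASK

Slide the open tray out from under the little desk shelf, keeping it flat on the desk, until it is completely clear of the shelf. Then take the other tray by its carrying handle and lower it gently onto the first, so that all four corner lugs drop into the sockets and it sits fully home and level; let go. Do not disturb the bottle, the mug or the speaker on the shelf.

Things in the scene. Friction and masses are not known exactly. Their poses are not given: they have to be found in the camera images.
- lower_tray: Loose open white plastic tray, no handle, 0.5 kg, empty, 130 mm (x) by 180 mm (y), 50 mm high, walls and floor 5 mm. Starts partly under the shelf, its -x long side sticking out. In each corner a 32 mm square block, flush with the rim, has an upward socket 20 mm square, 14 mm deep, centred at x = +-49, y = +-74 mm. Origin: centre of underside, z up.
- lower_wall (a point): Middle of the top edge of the lower tray's -x long wall (5 mm thick). It starts 60 to 95 mm in front of the shelf's front edge, so a shut gripper can reach down inside the tray behind this wall and drag the tray out.
- upper_tray: Loose open white plastic tray with handle, 0.35 kg, 130 mm (x) by 180 mm (y), on four round lugs, diameter 16, length 12 mm, tapered tips, at x = +-49, y = +-74 mm. Origin: centre, at lug tip height (z = 0 on the desk). Underside z = 12, rim z = 52 mm. Fully stacked, its origin is 36 to 38 mm above the lower tray's, x and y agree; half a turn fits too.
- handle (a point): Centre of the upper tray's carrying handle, 97 mm above its origin: a bar along the tray's y, 110 mm long, 14 mm thick (in x), 18 mm high (z = 88 to 106 mm), on two posts 14 by 10 mm at y = +-50 mm.
- shelf: Fixed low desk shelf: wooden board 200 mm deep (x) by 260 mm wide (y), underside 75 mm, top 90 mm above the desk, on two side panels with inner faces at y = +-116 mm; open front and back. Origin: on the desk below the middle of the board's front edge; +x points under the shelf. It stands left or right; the upper tray is on the other side.
- bottle: Loose steel drinking bottle, 66 mm in diameter, 200 mm tall, upright between the shelf and the upper tray. Origin: centre of its base. Bystander.
- mug: Loose white mug, 80 mm in diameter, 90 mm tall, handle at its own +y, standing close to the +x side of the upper tray. Origin: centre of its base. Bystander.
- speaker: Loose grey box speaker, 70 by 90 mm and 85 mm tall, standing on the shelf, its front at least 30 mm behind the board's front edge. Origin: centre of its underside. Bystander.
Things that resemble listed ones, but are neither listed nor needed, are in the scene too. What is shaped like the lower_tray but brown or red is not meant.

How it is judged:
By the outcome, as a careful person would: the job done as asked, in the order asked, and still so for the second after the job is handed in, with the robot touching nothing.
It also fails if it takes over 64 s, if anything falls off the work surface, if the arm or the gripper's body presses on something with over 40 N, if the wrist force passes 120 N, or if a joint passes its speed limit or range.

## Working session

There is one attempt and no reset: what is moved stays moved. The work goes in short steps, Python scripts to look and compute and a tool call to move; the robot and the scene stay as the last step left them, time stands still between calls to the robot, and variables do not carry over. Pictures are saved under pics/ and viewed, at most 10 in all, crops included, and the job is handed in when it is done.

Besides the shell and the picture viewer there is one more tool, called as a command line: name --argument value ..., lists and objects as JSON in quotes. jog_arm: Moves the arm, as the interface text tells. Its arguments: {"type":"object","properties":{"commands":{"type":"array","items":{"type":"object","properties":{"grip":{"type":"number"},"tx":{"type":"number"},"ty":{"type":"number"},"tz":{"type":"number"},"yaw":{"type":"number"}}}},"grip_force":{"type":"number"}},"required":["commands"]}

```bash
mkdir -p pics; ls; cat > h.py <<'E'
from bench import r
import numpy as np, cv2
def cal(n):
    c=r.get_calibration(n); return np.array(c["mtx"],float),np.array(c["dist"],float),np.array(c["world_to_cam"],float)
def ray(n,px):
    K,d,T=cal(n); u=cv2.undistortPoints(np.array(px,float).reshape(-1,1,2),K,d).reshape(-1,2)
    dc=np.c_[u[:,0],-u[:,1],-np.ones(len(u))]; R=T[:3,:3]
    return -R.T@T[:3,3], dc@R
def at_z(n,px,z):
    o,d=ray(n,px); return o+d*((z-o[2])/d[:,2])[:,None]
def cloud(n,depth):
    h,w=depth.shape; g=np.stack(np.meshgrid(np.arange(w),np.arange(h)),-1).reshape(-1,2)
    o,d=ray(n,g); P=o+d*depth.reshape(-1,1); P[depth.reshape(-1)==0]=np.nan
    return P.reshape(h,w,3)
E
python3 - <<'E'
from h import *
for n in("scene","top"):
    im,d=r.camera(n); cv2.imwrite(f"pics/{n}0.png",im); np.save(f"{n}0.npy",d); P=cloud(n,d)
    for t in("lower_tray","upper_tray","shelf","bottle","mug","speaker"):
        for q in r.spot_in(t,n)[:3]: print(n,t,np.round(q["rect"]),round(q["conf"],2))
    for t in("lower_wall","handle","shelf","bottle","mug"):
        for q in r.spot_point(t,n)[:3]:
            p=np.round(q["position"]).astype(int); print(n,t,p,round(q["conf"],2),np.round(P[min(max(p[1],0),419),min(max(p[0],0),559)]))
print(r.get_state())
E
```

```text
pics
scene lower_tray [233. 185. 272. 242.] 0.82
scene lower_tray [314. 134. 365. 184.] 0.78
scene lower_tray [184. 130. 236. 176.] 0.69
scene upper_tray [284. 289. 387. 394.] 0.64
scene bottle [281. 209. 313. 279.] 0.62
scene mug [258. 340. 306. 394.] 0.59
scene speaker [182. 181. 216. 229.] 0.64
scene lower_wall [262 202] 0.96 [ 486. -256.   -0.]
scene lower_wall [228 140] 0.95 [ 476. -538.   45.]
scene lower_wall [343 227] 0.78 [356. -28.  42.]
scene handle [333 320] 0.92 [559. 234. 103.]
scene handle [328 344] 0.61 [561. 234.  13.]
scene shelf [237 221] 0.58 [ 614. -131.   87.]
scene bottle [298 269] 0.6 [531.  43.  41.]
scene mug [278 377] 0.58 [706. 279.  75.]
scene mug [293 271] 0.29 [541.  35.  31.]
top lower_tray [370. 156. 434. 201.] 0.95
top lower_tray [296. 269. 372. 333.] 0.85
top lower_tray [268. 156. 332. 192.] 0.65
top upper_tray [114. 154. 181. 206.] 0.66
top shelf [257.  87. 358. 170.] 0.59
top bottle [204. 172. 232. 202.] 0.58
top mug [123. 114. 159. 149.] 0.56
top speaker [272. 103. 309. 136.] 0.71
top lower_wall [235 239] 0.9 [364. -30.  52.]
top lower_wall [400 
[... 223 characters left out ...]
 136] 0.8 [661. 213.  91.]
{'time': 1.2, 'qpos': array([ 1.47210850e+00,  3.58609834e-01,  1.19263693e-02, -2.17082762e-05,
       -1.22412041e+00, -2.88103902e-01]), 'dq': array([ 0.0004579 , -0.00072094,  0.00085825,  0.00093186, -0.0010672 ,
        0.00088879]), 'effort': array([-2.88057608e-04, -5.82404280e+01,  2.93302935e+01,  7.00236887e+00,
        1.25131119e-02, -1.90870065e-05]), 'tcp_pos': array([254.6221751 , 625.11327497, 226.56246109]), 'tcp_rot': array([ 3.08301318e+00, -6.03800262e-01, -3.08048723e-05]), 'wrist_force': array([-0.08357001, -0.0231064 , -0.55805634]), 'moment': array([-0.01490981,  0.05337025, -0.04537683]), 'grip_force': 0.0, 'grip_width': 1.002685546848689}
```

```bash
python3 - <<'E'
import cv2,numpy as np
a=cv2.imread("pics/top0.png"); b=a[80:350,90:450]
cv2.imwrite("pics/topc.png",cv2.resize(b,None,fx=2.2,fy=2.2,interpolation=cv2.INTER_CUBIC))
a=cv2.imread("pics/scene0.png"); b=a[120:410,150:420]
cv2.imwrite("pics/scenec.png",cv2.resize(b,None,fx=2.05,fy=2.05,interpolation=cv2.INTER_CUBIC))
E
```

```text
(no output)
```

View pics/topc.png

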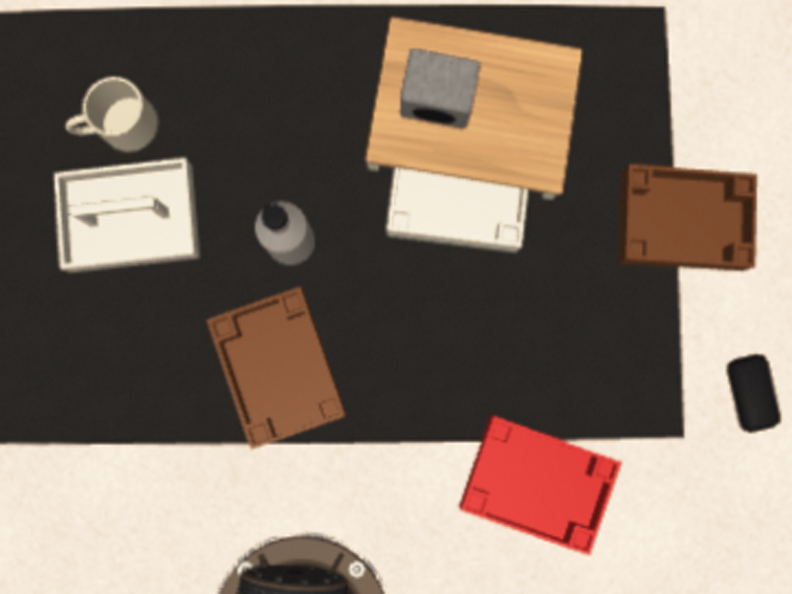

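View pics/scenec.png

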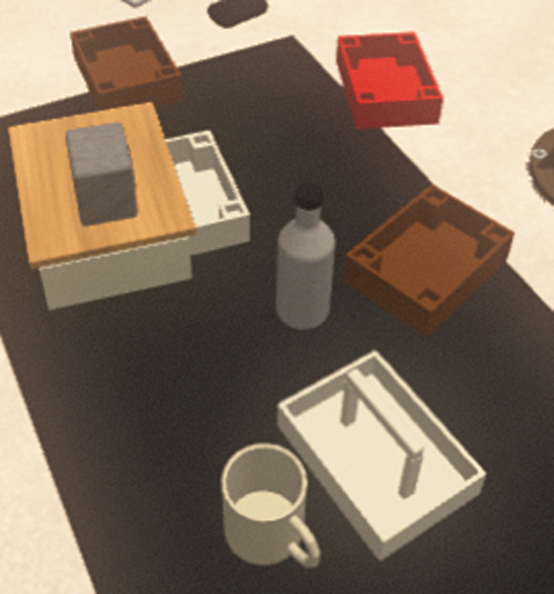

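The top crop shows a white tray at (457,208), full picture (298,175), sticking out from under the shelf. The look-alikes are brown at (275,367) and (690,215), and red at (540,485). Only the white tray fits lower_tray: right colour and partly under the shelf. The upper tray with its handle is at crop (127,215), full picture (148,178). Both crops confirm this, so I'll fit the poses next.

```bash
cat >> h.py <<'E'
def pts(n,im,d,box,zr,white=True):
    P=cloud(n,d); l,t,R,b=box; hsv=cv2.cvtColor(im,cv2.COLOR_BGR2HSV)
    m=np.zeros(d.shape,bool); m[t:b,l:R]=1
    if white: m&=(hsv[...,1]<75)
    m&=(P[...,2]>zr[0])&(P[...,2]<zr[1]); return P[m]
def rect(p,name):
    if len(p)<5: print(name,len(p)); return
    c=cv2.minAreaRect(p[:,:2].astype(np.float32)); print(name,len(p),"z",np.round(np.percentile(p[:,2],[10,50,90]),1),"rect",np.round(c[0],1),np.round(c[1],1),round(c[2],1),np.round(cv2.boxPoints(c)).tolist())
E
python3 - <<'E'
from h import *
B={"top":dict(low=(262,155,335,198),up=(110,148,186,210),shelf=(250,80,365,175),bot=(198,165,240,205),mug=(115,105,168,153)),
"scene":dict(low=(230,180,280,245),up=(280,285,395,398),shelf=(150,165,248,252),bot=(278,205,318,285),mug=(250,330,312,400))}
for n in B:
    im=cv2.imread(f"pics/{n}0.png"); d=np.load(f"{n}0.npy"); b=B[n]
    rect(pts(n,im,d,b["low"],(44,58)),n+" low rim")
    rect(pts(n,im,d,b["up"],(46,60)),n+" up rim")
    rect(pts(n,im,d,b["up"],(96,112)),n+" handle")
    rect(pts(n,im,d,b["shelf"],(84,96),False),n+" board")
    rect(pts(n,im,d,b["bot"],(20,140),False),n+" bottle")
    rect(pts(n,im,d,b["mug"],(80,98)),n+" mug")
E
```

```text
top low rim 293 z [46.5 50.1 53.4] rect [ 552.7 -214.3] [180.3  83.4] 82.1 [[499.0, -298.0], [582.0, -309.0], [606.0, -131.0], [524.0, -119.0]]
top up rim 440 z [47.9 51.5 55.2] rect [550.6 233.5] [130.5 182.7] 5.8 [[476.0, 318.0], [495.0, 136.0], [625.0, 149.0], [606.0, 331.0]]
top handle 206 z [100.7 104.7 108.4] rect [549.1 233.6] [ 15.5 109.8] 5.8 [[536.0, 287.0], [547.0, 178.0], [562.0, 180.0], [551.0, 289.0]]
top board 4760 z [86.7 89.8 92.9] rect [ 684.9 -237.5] [261.1 201.8] 80.3 [[563.0, -349.0], [762.0, -383.0], [806.0, -126.0], [607.0, -92.0]]
top bottle 333 z [ 53.3 125.7 137. ] rect [515.2  12.4] [62.4 64.3] 33.6 [[471.0, 22.0], [507.0, -32.0], [559.0, 3.0], [523.0, 56.0]]
top mug 169 z [82.6 88.4 91.4] rect [685.  241.5] [79.2 80. ] 57.6 [[630.0, 229.0], [698.0, 187.0], [740.0, 253.0], [672.0, 296.0]]
scene low rim 308 z [45.3 47.7 51.1] rect [ 554.2 -184.9] [240.1 106.7] 67.0 [[458.0, -275.0], [556.0, -316.0], [650.0, -95.0], [552.0, -54.0]]
scene up rim 1006 z [47.2 49.8 53.5] rect [595.  240.7] [222.1 181.8] 5.9 [[475.0, 320.0], [494.0, 139.0], [715.0, 162.0], [696.0, 342.0]]
scene handle 381 z [ 99.4 103.4 105.6] rect [551.1 236.7] [ 16.3 107.1] 4.4 [[539.0, 290.0], [547.0, 183.0], [563.0, 184.0], [555.0, 291.0]]
scene board 3812 z [85.9 87.8 89.8] rect [ 684.9 -234.7] [265.4 200.9] 80.1 [[563.0, -348.0], [761.0, -383.0], [807.0, -121.0], [609.0, -87.0]]
scene bottle 1036 z [ 34.8  90.6 132. ] rect [523.  25.] [48.7 65.8] 55.1 [[482.0, 24.0], [536.0, -14.0], [564.0, 26.0], [510.0, 64.0]]
scene mug 395 z [82.  87.3 90.1] rect [686.7 245. ] [79.6 79.5] 82.3 [[642.0, 211.0], [721.0, 200.0], [731.0, 279.0], [653.0, 290.0]]
```

White tray: front wall middle is at about (511.5, -208.5), rim z 50, yaw -7.9°, size 180 along the wall (OK). It sticks out about 75 mm from the shelf edge. Moving the shut gripper above the inside of the wall.

The rows are not in the units I measure in: turns go in shares of pi rad. I convert before sending: 14 degrees / 180 = 0.0778.

jog_arm --commands '[{"grip": 0, "tz": 0.06}, {"grip": 0, "tx": 0.28, "ty": -0.837, "tz": 0.06, "yaw": 0.0778}, {"grip": 0, "tx": 0.28, "ty": -0.837, "tz": 0.06, "yaw": 0.0778}, {"grip": 0, "tx": 0.28, "ty": -0.837, "tz": 0.06, "yaw": 0.0778}, {"grip": 0, "tx": 0.28, "ty": -0.837, "tz": 0.06, "yaw": 0.0778}, {"grip": 0, "tx": 0.28, "ty": -0.837, "tz": 0.06, "yaw": 0.0778}, {"grip": 0, "tx": 0.28, "ty": -0.837, "tz": 0.06, "yaw": 0.0778}, {"grip": 0, "tx": 0.28, "ty": -0.837, "tz": 0.06, "yaw": 0.0778}, {"grip": 0, "tx": 0.28, "ty": -0.837, "tz": 0.06, "yaw": 0.0778}, {"grip": 0, "tx": 0.28, "ty": -0.837, "tz": 0.06, "yaw": 0.0778}, {"grip": 0, "tx": 0.28, "ty": -0.837, "tz": 0.06, "yaw": 0.0778}, {"grip": 0, "tx": 0.28, "ty": -0.837, "tz": 0.06, "yaw": 0.0778}, {"grip": 0, "tx": 0.28, "ty": -0.837, "tz": 0.06, "yaw": 0.0778}, {"grip": 0, "tx": 0.28, "ty": -0.837, "tz": 0.06, "yaw": 0.0778}, {"grip": 0, "tx": 0.28, "ty": -0.837, "tz": 0.06, "yaw": 0.0778}, {"grip": 0, "tx": 0.28, "ty": -0.837, "tz": 0.06, "yaw": 0.0778}, {"grip": 0, "tx": 0.28, "ty": -0.837, "tz": -0.03, "yaw": 0.0778}, {"grip": 0, "tx": 0.28, "ty": -0.837, "tz": -0.1, "yaw": 0.0778}, {"grip": 0, "tx": 0.28, "ty": -0.837, "tz": -0.13, "yaw": 0.0778}, {"grip": 0, "tx": 0.28, "ty": -0.837, "tz": -0.13, "yaw": 0.0778}]'

```text
validation failed for argument at $.co...
```

jog_arm --commands '[{"grip": 0.0, "tx": 0, "ty": 0, "tz": 0.06, "yaw": 0}]'

```text
time: 1.32
tcp_pos: [253.7, 622.7, 281.8]
tcp_rot: [3.073, -0.602, -0.001]
wrist_force: [0.4, 1.4, 0.6]
grip_width: 0.939
grip_force: 0.0
```

In the tool's units: 14 degrees / 180 = 0.0778.

jog_arm --commands '[{"grip": 0.0, "tx": 0.28, "ty": -0.837, "tz": 0, "yaw": 0.0778}, {"grip": 0.0, "tx": 0.28, "ty": -0.837, "tz": 0, "yaw": 0.0778}, {"grip": 0.0, "tx": 0.28, "ty": -0.837, "tz": 0, "yaw": 0.0778}, {"grip": 0.0, "tx": 0.28, "ty": -0.837, "tz": 0, "yaw": 0.0778}, {"grip": 0.0, "tx": 0.28, "ty": -0.837, "tz": 0, "yaw": 0.0778}, {"grip": 0.0, "tx": 0.28, "ty": -0.837, "tz": 0, "yaw": 0.0778}, {"grip": 0.0, "tx": 0.28, "ty": -0.837, "tz": 0, "yaw": 0.0778}, {"grip": 0.0, "tx": 0.28, "ty": -0.837, "tz": 0, "yaw": 0.0778}, {"grip": 0.0, "tx": 0.28, "ty": -0.837, "tz": 0, "yaw": 0.0778}, {"grip": 0.0, "tx": 0.28, "ty": -0.837, "tz": 0, "yaw": 0.0778}, {"grip": 0.0, "tx": 0.28, "ty": -0.837, "tz": 0, "yaw": 0.0778}, {"grip": 0.0, "tx": 0.28, "ty": -0.837, "tz": 0, "yaw": 0.0778}, {"grip": 0.0, "tx": 0.28, "ty": -0.837, "tz": 0, "yaw": 0.0778}, {"grip": 0.0, "tx": 0.28, "ty": -0.837, "tz": 0, "yaw": 0.0778}, {"grip": 0.0, "tx": 0.28, "ty": -0.837, "tz": 0, "yaw": 0.0778}, {"grip": 0.0, "tx": 0.28, "ty": -0.837, "tz": -0.05, "yaw": 0.0778}, {"grip": 0.0, "tx": 0.28, "ty": -0.837, "tz": -0.11, "yaw": 0.0778}, {"grip": 0.0, "tx": 0.28, "ty": -0.837, "tz": -0.17, "yaw": 0.0778}, {"grip": 0.0, "tx": 0.28, "ty": -0.837, "tz": -0.19, "yaw": 0.0778}, {"grip": 0.0, "tx": 0.28, "ty": -0.837, "tz": -0.19, "yaw": 0.0778}]'

```text
time: 3.82
tcp_pos: [533.5, -211.3, 95.1]
tcp_rot: [-3.134, 0.223, 0.006]
wrist_force: [-0.1, 0.1, 2.5]
grip_width: 0.005
grip_force: 0.0
```

jog_arm --commands '[{"grip": 0.0, "tx": 0, "ty": 0, "tz": -0.04, "yaw": 0}, {"grip": 0.0, "tx": 0, "ty": 0, "tz": -0.068, "yaw": 0}, {"grip": 0.0, "tx": 0, "ty": 0, "tz": -0.068, "yaw": 0}, {"grip": 0.0, "tx": 0, "ty": 0, "tz": -0.068, "yaw": 0}]'

```text
time: 4.32
tcp_pos: [536.2, -211.9, 30.6]
tcp_rot: [3.133, -0.222, 0.004]
wrist_force: [-0.4, -0.1, 0.3]
grip_width: 0.007
grip_force: 0.0
```

jog_arm --commands '[{"grip": 0.0, "tx": -0.006, "ty": 0.001, "tz": 0, "yaw": 0}, {"grip": 0.0, "tx": -0.012, "ty": 0.002, "tz": 0, "yaw": 0}, {"grip": 0.0, "tx": -0.02, "ty": 0.003, "tz": 0, "yaw": 0}, {"grip": 0.0, "tx": -0.03, "ty": 0.004, "tz": 0, "yaw": 0}, {"grip": 0.0, "tx": -0.04, "ty": 0.006, "tz": 0, "yaw": 0}, {"grip": 0.0, "tx": -0.05, "ty": 0.007, "tz": 0, "yaw": 0}, {"grip": 0.0, "tx": -0.06, "ty": 0.009, "tz": 0, "yaw": 0}, {"grip": 0.0, "tx": -0.07, "ty": 0.01, "tz": 0, "yaw": 0}, {"grip": 0.0, "tx": -0.08, "ty": 0.011, "tz": 0, "yaw": 0}, {"grip": 0.0, "tx": -0.09, "ty": 0.013, "tz": 0, "yaw": 0}, {"grip": 0.0, "tx": -0.1, "ty": 0.014, "tz": 0, "yaw": 0}, {"grip": 0.0, "tx": -0.105, "ty": 0.015, "tz": 0, "yaw": 0}, {"grip": 0.0, "tx": -0.109, "ty": 0.015, "tz": 0, "yaw": 0}, {"grip": 0.0, "tx": -0.109, "ty": 0.015, "tz": 0, "yaw": 0}]'

```text
time: 6.08
tcp_pos: [426.1, -196.9, 29.0]
tcp_rot: [3.134, -0.223, 0.002]
wrist_force: [4.8, 0.4, 2.8]
grip_width: 0.008
grip_force: 2.1
```

In the tool's units: -76 degrees / 180 = -0.4222.

jog_arm --commands '[{"grip": 0.0, "tx": 0.008, "ty": -0.001, "tz": 0, "yaw": 0}, {"grip": 0.0, "tx": 0.008, "ty": -0.001, "tz": 0.06, "yaw": 0}, {"grip": 0.0, "tx": 0.008, "ty": -0.001, "tz": 0.12, "yaw": 0}, {"grip": 0.04, "tx": 0.008, "ty": -0.001, "tz": 0.18, "yaw": 0}, {"grip": 0.06, "tx": 0.008, "ty": -0.001, "tz": 0.24, "yaw": -0.0556}, {"grip": 0.06, "tx": 0.124, "ty": 0.431, "tz": 0.24, "yaw": -0.4222}, {"grip": 0.06, "tx": 0.124, "ty": 0.431, "tz": 0.24, "yaw": -0.4222}, {"grip": 0.06, "tx": 0.124, "ty": 0.431, "tz": 0.24, "yaw": -0.4222}, {"grip": 0.06, "tx": 0.124, "ty": 0.431, "tz": 0.24, "yaw": -0.4222}, {"grip": 0.06, "tx": 0.124, "ty": 0.431, "tz": 0.24, "yaw": -0.4222}, {"grip": 0.06, "tx": 0.124, "ty": 0.431, "tz": 0.24, "yaw": -0.4222}, {"grip": 0.06, "tx": 0.124, "ty": 0.431, "tz": 0.24, "yaw": -0.4222}, {"grip": 0.06, "tx": 0.124, "ty": 0.431, "tz": 0.24, "yaw": -0.4222}, {"grip": 0.06, "tx": 0.124, "ty": 0.431, "tz": 0.24, "yaw": -0.4222}, {"grip": 0.06, "tx": 0.124, "ty": 0.431, "tz": 0.24, "yaw": -0.4222}, {"grip": 0.06, "tx": 0.124, "ty": 0.431, "tz": 0.24, "yaw": -0.4222}]'

```text
time: 8.07
tcp_pos: [549.3, 233.0, 268.4]
tcp_rot: [2.33, -2.106, -0.0]
wrist_force: [0.2, -0.4, -0.1]
grip_width: 0.685
grip_force: 0.0
```

```bash
python3 - <<'E'
from h import *
s=r.get_state(); print(s["time"],s["tcp_pos"],s["tcp_rot"],s["qpos"])
for n in("scene","top"):
    im,d=r.camera(n); cv2.imwrite(f"pics/{n}1.png",im); np.save(f"{n}1.npy",d)
    box=(262,155,345,245) if n=="top" else (228,150,330,250)
    p=pts(n,im,d,box,(43,58)); 
    p=p[(p[:,0]<578)&(p[:,1]<-80)]; rect(p,n)
im=cv2.imread("pics/top1.png")[80:300,90:380]; cv2.imwrite("pics/t1c.png",cv2.resize(im,None,fx=2.5,fy=2.5,interpolation=cv2.INTER_CUBIC))
E
```

```text
8.075 [549.28710073 232.99071629 268.37341455] [ 2.32993409e+00 -2.10591692e+00 -4.00978947e-04] [ 7.28334791e-01  2.07238824e-01 -1.01989838e-01 -1.56622742e-04
 -1.26256446e+00 -6.27369920e-01]
scene 476 z [44.5 47.1 49.5] rect [ 474.1 -201.2] [186.7 132.3] 81.9 [[396.0, -284.0], [527.0, -303.0], [553.0, -118.0], [422.0, -99.0]]
top 556 z [45.8 49.8 53.1] rect [ 475.2 -204.2] [180.1 131.4] 81.8 [[397.0, -284.0], [527.0, -303.0], [553.0, -124.0], [423.0, -106.0]]
```

View pics/t1c.png

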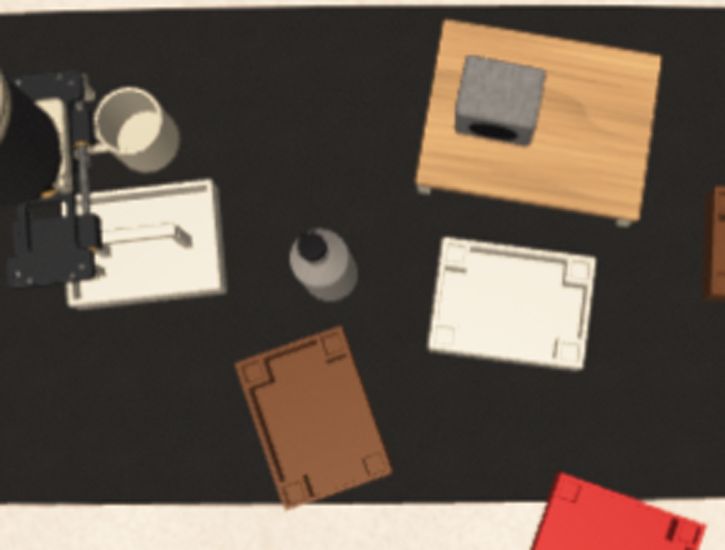

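The top picture shows the white tray fully clear of the shelf, at crop (512,303) with a visible gap to the board. It fits at (475,-204), yaw -8.1°. Next I'll grasp the handle of the upper tray.

jog_arm --commands '[{"grip": 0.06, "tx": 0, "ty": 0, "tz": -0.06, "yaw": 0}, {"grip": 0.06, "tx": 0, "ty": 0, "tz": -0.12, "yaw": 0}, {"grip": 0.06, "tx": 0, "ty": 0, "tz": -0.16, "yaw": 0}, {"grip": 0.06, "tx": 0, "ty": 0, "tz": -0.19, "yaw": 0}, {"grip": 0.06, "tx": 0, "ty": 0, "tz": -0.19, "yaw": 0}, {"grip": 0.06, "tx": 0, "ty": 0, "tz": -0.19, "yaw": 0}, {"grip": 0.03, "tx": 0, "ty": 0, "tz": -0.19, "yaw": 0}, {"grip": 0.03, "tx": 0, "ty": 0, "tz": -0.19, "yaw": 0}, {"grip": 0.0, "tx": 0, "ty": 0, "tz": -0.19, "yaw": 0}, {"grip": 0.0, "tx": 0, "ty": 0, "tz": -0.19, "yaw": 0}, {"grip": 0.0, "tx": 0, "ty": 0, "tz": -0.19, "yaw": 0}, {"grip": 0.0, "tx": 0, "ty": 0, "tz": -0.19, "yaw": 0}]' --grip_force 40.0

```text
time: 9.68
tcp_pos: [549.7, 234.1, 78.5]
tcp_rot: [2.332, -2.105, 0.0]
wrist_force: [0.9, -0.2, 0.4]
grip_width: 0.154
grip_force: 40.0
```

In the tool's units: -13.9 degrees / 180 = -0.0772.

jog_arm --commands '[{"grip": 0.0, "tx": 0, "ty": 0, "tz": 0.02, "yaw": 0}, {"grip": 0.0, "tx": 0, "ty": 0, "tz": 0.05, "yaw": 0}, {"grip": 0.0, "tx": 0, "ty": 0, "tz": 0.09, "yaw": 0}, {"grip": 0.0, "tx": 0, "ty": 0, "tz": 0.13, "yaw": 0}, {"grip": 0.0, "tx": 0, "ty": 0, "tz": 0.17, "yaw": 0}, {"grip": 0.0, "tx": 0, "ty": 0, "tz": 0.21, "yaw": 0}, {"grip": 0.0, "tx": 0, "ty": 0, "tz": 0.24, "yaw": 0}, {"grip": 0.0, "tx": 0, "ty": 0, "tz": 0.25, "yaw": 0}, {"grip": 0.0, "tx": -0.005, "ty": -0.03, "tz": 0.25, "yaw": -0.0056}, {"grip": 0.0, "tx": -0.012, "ty": -0.07, "tz": 0.25, "yaw": -0.0111}, {"grip": 0.0, "tx": -0.02, "ty": -0.12, "tz": 0.25, "yaw": -0.0222}, {"grip": 0.0, "tx": -0.03, "ty": -0.17, "tz": 0.25, "yaw": -0.0333}, {"grip": 0.0, "tx": -0.038, "ty": -0.22, "tz": 0.25, "yaw": -0.0444}, {"grip": 0.0, "tx": -0.047, "ty": -0.27, "tz": 0.25, "yaw": -0.0556}, {"grip": 0.0, "tx": -0.055, "ty": -0.32, "tz": 0.25, "yaw": -0.0611}, {"grip": 0.0, "tx": -0.064, "ty": -0.37, "tz": 0.25, "yaw": -0.0667}, {"grip": 0.0, "tx": -0.07, "ty": -0.41, "tz": 0.25, "yaw": -0.0722}, {"grip": 0.0, "tx": -0.073, "ty": -0.43, "tz": 0.25, "yaw": -0.0772}, {"grip": 0.0, "tx": -0.075, "ty": -0.438, "tz": 0.25, "yaw": -0.0772}, {"grip": 0.0, "tx": -0.075, "ty": -0.438, "tz": 0.25, "yaw": -0.0772}]'

```text
time: 12.18
tcp_pos: [473.8, -204.1, 327.5]
tcp_rot: [2.058, -2.372, -0.002]
wrist_force: [0.0, 0.2, -4.5]
grip_width: 0.153
grip_force: 40.0
```

jog_arm --commands '[{"grip": 0.0, "tx": 0, "ty": 0, "tz": -0.04, "yaw": 0}, {"grip": 0.0, "tx": 0, "ty": 0, "tz": -0.08, "yaw": 0}, {"grip": 0.0, "tx": 0, "ty": 0, "tz": -0.12, "yaw": 0}, {"grip": 0.0, "tx": 0, "ty": 0, "tz": -0.15, "yaw": 0}, {"grip": 0.0, "tx": 0, "ty": 0, "tz": -0.16, "yaw": 0}, {"grip": 0.0, "tx": 0, "ty": 0, "tz": -0.16, "yaw": 0}, {"grip": 0.0, "tx": 0, "ty": 0, "tz": -0.16, "yaw": 0}]'

```text
time: 13.05
tcp_pos: [475.7, -203.9, 170.0]
tcp_rot: [-2.06, 2.37, -0.003]
wrist_force: [0.1, 0.5, -3.4]
grip_width: 0.16
grip_force: 40.0
```

```bash
python3 - <<'E'
from h import *
s=r.get_state(); print(s["time"],s["tcp_pos"],s["tcp_rot"],s["wrist_force"])
for n in("scene","top"):
    im,d=r.camera(n); cv2.imwrite(f"pics/{n}2.png",im); np.save(f"{n}2.npy",d)
    P=cloud(n,d); m=(P[...,0]>380)&(P[...,0]<575)&(P[...,1]>-330)&(P[...,1]<-90)
    print(n,np.histogram(P[m][:,2],bins=np.arange(0,200,10))[0])
a=cv2.imread("pics/scene2.png")[120:300,180:380]; b=cv2.imread("pics/top2.png")[130:250,240:373]
cv2.imwrite("pics/c2.png",np.hstack([cv2.resize(a,(400,360),interpolation=cv2.INTER_CUBIC),cv2.resize(b,(399,360),interpolation=cv2.INTER_CUBIC)]))
E
```

```text
13.05 [ 475.67755346 -203.85159246  169.97589066] [-2.05960067  2.37039792 -0.00287092] [ 0.065003    0.50548514 -3.38731772]
scene [ 685  137  151  183  293   22    0    0   17    3 1107  326  330  387
  253   20   23   54   80]
top [671  10   9   7  32  32   0   0   0   0 658 250  28  46 166   5   1   5
   3]
```

View pics/c2.png

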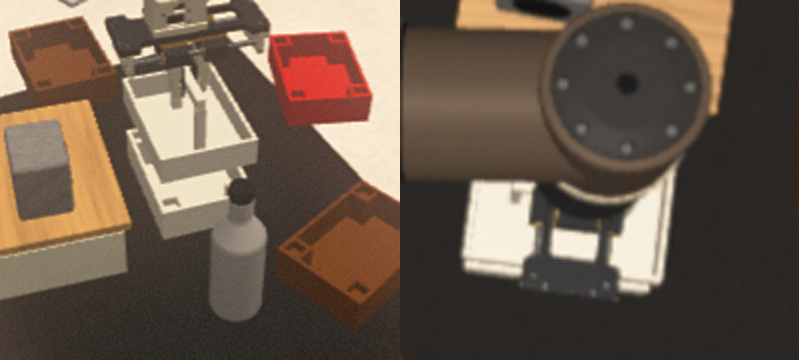

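Left (scene): the upper tray hovers over the lower one, roughly aligned; upper at crop (190,120), lower at (190,185). Right (top): the arm hides most of both, with the front edges showing at the bottom. I'll quantify the offset between the two trays with one estimator.

```bash
python3 - <<'E'
from h import *
def ext(n,k,box,zr,yaw,c):
    im=cv2.imread(f"pics/{n}{k}.png"); d=np.load(f"{n}{k}.npy"); p=pts(n,im,d,box,zr)
    a=np.radians(yaw); q=p[:,:2]-c; u=q@[np.cos(a),np.sin(a)]; v=q@[-np.sin(a),np.cos(a)]
    k=(abs(u)<75)&(abs(v)<100); u,v=u[k],v[k]
    o=[]
    for w,h in((u,65),(v,90)):   # median of the points on each wall band
        lo=np.median(w[(w>-h-6)&(w<-h+9)]); hi=np.median(w[(w>h-9)&(w<h+6)]); o+=[round(lo,1),round(hi,1),round((lo+hi)/2,1)]
    print(n,k,k.sum(),"u",o[:3],"v",o[3:])
ext("scene",1,(200,150,340,280),(43,54),-8.1,[475,-204])
ext("top",1,(262,155,345,245),(45,55),-8.1,[475,-204])
ext("scene",2,(200,120,340,280),(135,146),-8.1,[475,-204])
ext("top",2,(240,130,373,250),(138,149),-8.1,[475,-204])
ext("top",0,(110,148,186,210),(47,57),5.8,[549.6,234.1])
ext("scene",0,(280,285,395,398),(45,56),5.8,[549.6,234.1])
for t,n in(("upper_tray","scene"),("handle","scene")):
    for q in r.spot_point(t,n)[:2]: print(t,np.round(q["position"],1),at_z(n,[q["position"]],{"handle":189,"upper_tray":92}[t]).round(1))
E
```

```text
scene [ True  True  True  True  True  True  True  True  True  True  True  True
  True  True  True  True  True  True  True  True  True  True  True  True
  True  True  True  True  True  True  True  True  True  True  True  True
  True  True  True  True  True  True  True  True  True  True  True  True
  True  True  True  True  True  True  True  True  True  True  True  True
  True  True  True  True  True  True  True  True  True  True  True  True
  True  True  True  True  True  True  True  True  True  True  True  True
  True  True  True  True  True  True  True  True  True  True  True  True
  True  True  True  True  True  True  True  True  True  True  True  True
  True  True  True  True  True  True  True  True  True  True  True  True
  True  True  True  True  True  True  True  True  True  True  True  True
  True  True  True  True  True  True  True  True  True  True  True  True
  True  True  True  True  True  True  True  True  True  True  True  True
  True  True  True  True  True  True  True  True  True  True  True  True
  True  True  True  True  True  True  True  True  True  True  True  True
[... 14109 characters left out ...]
ue  True  True  True  True  True  True
  True  True  True  True  True  True  True  True  True  True  True  True
  True  True  True  True  True  True  True  True  True  True  True  True
  True  True  True  True  True  True  True  True  True  True  True  True
  True  True  True] 411 u [np.float64(-61.3), np.float64(62.1), np.float64(0.4)] v [np.float64(-88.3), np.float64(86.0), np.float64(-1.1)]
scene [ True  True  True ... False False False] 918 u [np.float64(-60.5), np.float64(64.0), np.float64(1.8)] v [np.float64(-84.0), np.float64(89.8), np.float64(2.9)]
upper_tray [272.6 186.2] [[ 475.  -208.6   92. ]]
handle [271.9 158.8] [[ 479.  -204.5  189. ]]
  return _methods._mean(a, axis=axis, dtype=dtype,
  ret = ret.dtype.type(ret / rcount)
```

Both cameras agree within about 0.5 mm once the arm's +1 mm settling lag is removed. Going down to just above the sockets, then slowly.

jog_arm --commands '[{"grip": 0.0, "tx": -0.0005, "ty": 0, "tz": -0.02, "yaw": 0}, {"grip": 0.0, "tx": -0.0005, "ty": 0, "tz": -0.034, "yaw": 0}, {"grip": 0.0, "tx": -0.0005, "ty": 0, "tz": -0.036, "yaw": 0}, {"grip": 0.0, "tx": -0.0005, "ty": 0, "tz": -0.036, "yaw": 0}, {"grip": 0.0, "tx": -0.0005, "ty": 0, "tz": -0.038, "yaw": 0}, {"grip": 0.0, "tx": -0.0005, "ty": 0, "tz": -0.04, "yaw": 0}, {"grip": 0.0, "tx": -0.0005, "ty": 0, "tz": -0.042, "yaw": 0}, {"grip": 0.0, "tx": -0.0005, "ty": 0, "tz": -0.043, "yaw": 0}, {"grip": 0.0, "tx": -0.0005, "ty": 0, "tz": -0.044, "yaw": 0}, {"grip": 0.0, "tx": -0.0005, "ty": 0, "tz": -0.044, "yaw": 0}]'

```text
time: 14.5
tcp_pos: [474.1, -203.9, 124.5]
tcp_rot: [2.06, -2.372, -0.0]
wrist_force: [0.1, -0.8, -5.1]
grip_width: 0.155
grip_force: 40.0
```

TCP z is 124.5 with no contact force, so the tips are about 4 mm inside the sockets. Continuing down.

jog_arm --commands '[{"grip": 0.0, "tx": 0, "ty": 0, "tz": -0.002, "yaw": 0}, {"grip": 0.0, "tx": 0, "ty": 0, "tz": -0.004, "yaw": 0}, {"grip": 0.0, "tx": 0, "ty": 0, "tz": -0.006, "yaw": 0}, {"grip": 0.0, "tx": 0, "ty": 0, "tz": -0.007, "yaw": 0}, {"grip": 0.0, "tx": 0, "ty": 0, "tz": -0.008, "yaw": 0}, {"grip": 0.0, "tx": 0, "ty": 0, "tz": -0.0085, "yaw": 0}, {"grip": 0.0, "tx": 0, "ty": 0, "tz": -0.0085, "yaw": 0}]'

```text
time: 15.38
tcp_pos: [474.2, -203.9, 116.5]
tcp_rot: [-2.06, 2.372, -0.001]
wrist_force: [-2.0, 1.8, 2.5]
grip_width: 0.152
grip_force: 40.0
```

The force went from -5 to +2.5 N at 38 mm above the desk-grip height, so the underside is on the rim. Release.

jog_arm --commands '[{"grip": 0.014, "tx": 0, "ty": 0, "tz": -0.0003, "yaw": 0}, {"grip": 0.018, "tx": 0, "ty": 0, "tz": 0, "yaw": 0}, {"grip": 0.03, "tx": 0, "ty": 0, "tz": 0, "yaw": 0}, {"grip": 0.04, "tx": 0, "ty": 0, "tz": 0, "yaw": 0}, {"grip": 0.04, "tx": 0, "ty": 0, "tz": 0, "yaw": 0}, {"grip": 0.04, "tx": 0, "ty": 0, "tz": 0.02, "yaw": 0}, {"grip": 0.04, "tx": 0, "ty": 0, "tz": 0.06, "yaw": 0}, {"grip": 0.04, "tx": 0, "ty": 0, "tz": 0.12, "yaw": 0}, {"grip": 0.04, "tx": 0, "ty": 0, "tz": 0.18, "yaw": 0}, {"grip": 0.04, "tx": 0, "ty": 0, "tz": 0.22, "yaw": 0}, {"grip": 0.04, "tx": 0.04, "ty": 0.06, "tz": 0.22, "yaw": 0}, {"grip": 0.04, "tx": 0.07, "ty": 0.12, "tz": 0.22, "yaw": 0}, {"grip": 0.04, "tx": 0.08, "ty": 0.18, "tz": 0.22, "yaw": 0}, {"grip": 0.04, "tx": 0.08, "ty": 0.24, "tz": 0.22, "yaw": 0}, {"grip": 0.04, "tx": 0.08, "ty": 0.3, "tz": 0.22, "yaw": 0}, {"grip": 0.04, "tx": 0.08, "ty": 0.36, "tz": 0.22, "yaw": 0}, {"grip": 0.04, "tx": 0.08, "ty": 0.4, "tz": 0.22, "yaw": 0}, {"grip": 0.04, "tx": 0.08, "ty": 0.4, "tz": 0.22, "yaw": 0}]'

```text
time: 17.62
tcp_pos: [553.8, 199.0, 335.1]
tcp_rot: [2.063, -2.368, -0.001]
wrist_force: [0.2, -1.4, -0.1]
grip_width: 0.459
grip_force: 0.0
```

```bash
python3 - <<'E'
from h import *
s=r.get_state(); print(s["time"],s["tcp_pos"],s["wrist_force"])
for n in("scene","top"):
    im,d=r.camera(n); cv2.imwrite(f"pics/{n}3.png",im)
    box=(255,150,345,245) if n=="top" else (200,130,340,280)
    p=pts(n,im,d,box,(80,98)); p=p[(p[:,0]<572)&(p[:,1]>-330)&(p[:,1]<-80)]; rect(p,n+" up rim")
    c=p.mean(0); A=np.c_[p[:,:2]-c[:2],np.ones(len(p))]; print("tilt mm/mm",np.linalg.lstsq(A,p[:,2],rcond=None)[0].round(4))
    p=pts(n,im,d,box,(133,150)); rect(p,n+" handle")
    B={"top":dict(bot=(198,165,240,205),mug=(115,105,168,153)),"scene":dict(bot=(278,205,318,285),mug=(250,330,312,400))}[n]
    rect(pts(n,im,d,B["bot"],(20,140),False),n+" bottle"); rect(pts(n,im,d,B["mug"],(80,98)),n+" mug")
a=cv2.imread("pics/scene3.png")[120:300,180:380]; b=cv2.imread("pics/top3.png")[80:260,200:400]
cv2.imwrite("pics/c3.png",cv2.resize(np.hstack([a,b]),(800,360),interpolation=cv2.INTER_CUBIC))
E
```

```text
17.625 [553.81557692 199.03321731 335.10761752] [ 0.1539786  -1.40138181 -0.1244409 ]
scene up rim 395 z [81.5 86.7 90.3] rect [ 473.6 -201.2] [187.2 132.7] 82.0 [[395.0, -285.0], [526.0, -303.0], [552.0, -118.0], [421.0, -99.0]]
tilt mm/mm [ 4.80000e-03 -1.20000e-03  8.64458e+01]
scene handle 398 z [135.1 141.1 146.8] rect [529.9 -85.9] [266.7 250.8] 25.6 [[355.0, -30.0], [464.0, -257.0], [704.0, -141.0], [596.0, 85.0]]
scene bottle 1378 z [ 32.5  75.7 130.3] rect [490.6 -55.2] [222.3  79.9] 63.9 [[406.0, -137.0], [478.0, -173.0], [575.0, 27.0], [504.0, 62.0]]
scene mug 395 z [81.8 87.4 89.8] rect [686.6 244.7] [79.7 79.5] 3.1 [[645.0, 282.0], [649.0, 203.0], [729.0, 207.0], [724.0, 286.0]]
top up rim 451 z [84.8 89.6 93.3] rect [ 474.8 -204.3] [180.5 131.6] 81.9 [[397.0, -284.0], [527.0, -303.0], [553.0, -124.0], [422.0, -106.0]]
tilt mm/mm [-5.30000e-03  4.60000e-03  8.92581e+01]
top handle 218 z [139.4 143.1 146.5] rect [ 474.6 -203.6] [108.5  14.9] 82.1 [[460.0, -256.0], [475.0, -258.0], [489.0, -151.0], [475.0, -149.0]]
top bottle 330 z [ 53.1 126.3 137. ] rect [514.9  12.2] [61.9 64.2] 32.9 [[471.0, 22.0], [506.0, -32.0], [558.0, 2.0], [523.0, 56.0]]
top mug 105 z [83.2 88.6 91.6] rect [687.9 233. ] [79.4 62.9] 8.3 [[644.0, 258.0], [653.0, 196.0], [732.0, 208.0], [723.0, 270.0]]
```

View pics/c3.png

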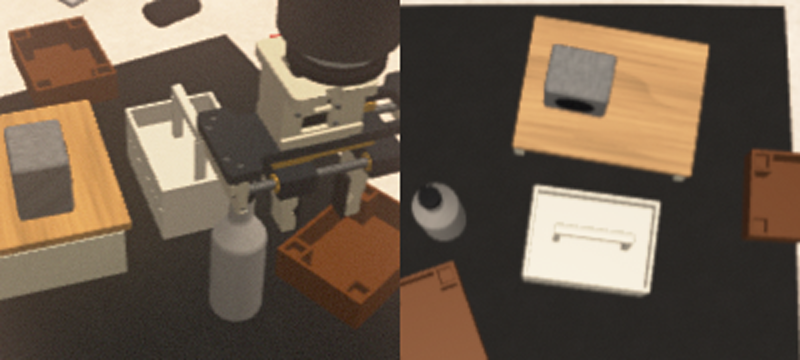

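The stack is flush and level, with the rim at z 89.5 (expected 88–90) and centred on the lower tray at (475,-204). The bottle, mug and speaker look unmoved, and the arm is clear. Handing in.

```bash
python3 -c "
from bench import r
print(r.close_job())"
```

```text
the job is handed in; nothing more can be done
None
```

The white tray was slid clear of the shelf, and the handled tray is stacked on it, fully home and level, with the bottle, mug and speaker left where they were; the job was handed in at about 18 s of the 64 s allowed.

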